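# Unlock a sprung drying-cabinet door and hold it open to air

### The job

The screwdriver standing upright in the hasp locks the door of the small plywood drying cabinet: draw it up out of the hasp and stand it tip down in the tool pot (the grey pipe on a flange), letting go of it there, with the door still shut. Then pull the door (it has an upright bar handle) open to 60 degrees and hold it there against its closing spring so that the casts inside can air: finish while still holding it, because it springs shut when let go. Leave the other things on the table where they are.

Things in the scene. Friction and masses are not known exactly. Their poses are not given: they have to be found in the camera images.
- cabinet: fixed plywood box, 85 deep (x) x 220 wide (y) x 130 mm high, on rubber feet, open at the front behind its door; two fixed plaster casts inside. Origin: centre of its underside, on the table; x points from its front to its back, y to its left as seen from the robot, z up; its yaw varies
- cabinet_door: the plywood door, 12 mm thick, 178 wide, 22 to 130 mm above the table, 0.28 kg. Origin on its upright hinge axis at table height, at x = -50, y = +100 mm in the cabinet's frame (front left edge): it swings out towards the robot. Shut, its axes are the cabinet's; they turn with it
- door_hinge (a joint): door angle in rad: 0 shut, grows as the free (right) edge swings out towards the robot, clockwise seen from above; stop at 1.75; 60 degrees is 1.05. A spring pulls it shut: 0.25 N m when shut, 0.5 N m at 60 degrees (about 4 N at the handle). With the screwdriver in the hasp it has about 0.03 rad of play
- door_handle (a point): point 102 mm above the table on the axis of the door's handle: a round upright steel bar, 12 mm thick, 42 to 124 mm above the table, 42 mm in front of the door's face (in the door's frame at x = -48, y = -122 mm). Two 9 mm stems hold it, at 48 and 96 mm above the table. It can be pinched from above and turns between fingers
- screwdriver: cross-head screwdriver, 198 mm long, 60 to 110 g: black round handle (yellow end) 28 mm thick and 96 mm long, shaft 6 mm. It stands tip down in the hasp, the handle's foot on the top lug, the handle's end about 204 mm above the table. Origin where handle and shaft meet, 10 mm off the axis; y points along the tool to the handle's end, to 4 degrees
- driver_handle (a point): point on the screwdriver's axis in its handle, 159 mm from the tip and 38 mm below the handle's end, about 166 mm above the table at the start
- driver_tip (a point): tip of the screwdriver's shaft
- hasp_mouth (a point): centre of the hasp's upper mouth, 108 mm above the table, at the right of the cabinet's front: two fixed steel lugs, tops 54 and 108 mm above the table, with the door's lug between them (top 81 mm), 26 mm square and 4 thick, share one upright 10 mm bore that takes the screwdriver's shaft
- pot_mouth (a point): centre of the mouth of the tool pot, 125 mm above the table. The pot is a fixed upright grey pipe, 60 mm outside, 52 mm inside, on a round flange of 84 mm
- pot_floor (a point): centre of the pot's inner floor, 6 mm above the table, 119 mm below the mouth. The screwdriver let go in it leans against the rim
- tape_measure: tape measure, 66 x 78 x 38 mm, loose, to be left alone; origin under its centre
- rock_offcut: speckled cast rock, 47 x 56 x 29 mm, loose, to be left alone; origin under its centre
- spring_clamp: spring clamp lying flat, 72 x 122 x 16 mm, loose, to be left alone; origin under its centre
- paint_pot_a: paint pot, 61 x 50 x 55 mm, loose, to be left alone; origin under its centre
- paint_pot_b: taller paint pot, 54 x 44 x 61 mm, loose, to be left alone; origin under its centre
- mixing_cup: empty clear mixing cup, 66 mm wide, 75 mm high, loose, to be left alone; origin under its centre
- sanding_block: sanding block, 56 x 101 x 26 mm, loose, to be left alone; origin under its centre
There are look-alikes about, which are no part of the job. Of the things shaped like the part that bears pot_mouth, the grey one is meant.

How it is judged:
On the way, in this order (a step that is already met when the one before it is completed fails the run):
1. the screwdriver is drawn clear above the hasp, the door still shut (z of driver_tip in the frame of cabinet above 0.112 m and value of joint door_hinge below 0.1 rad), for 0.1 s.
2. the screwdriver stands tip down in the tool pot, let go, the door still shut (horizontal distance between driver_tip and pot_floor below 0.027 m and height (world z) of driver_tip below 0.022 m and contact force between the fingers and screwdriver below 0.1 N and value of joint door_hinge below 0.1 rad), for 0.2 s.
At the end, for the whole second after the job is handed in: The gripper's fingers hold the door still between 52 and 68 degrees open (0.90 to 1.20 rad) with more than 1 N on it; the screwdriver stands in the tool pot with its tip on the pot's floor (within 27 mm of its centre, no more than 16 mm above it), touched neither by the fingers nor by the door (value of joint door_hinge between 0.9 and 1.2 rad and velocity of joint door_hinge between -0.08 and 0.08 rad/s and contact force between the fingers and cabinet_door above 1 N and contact force between screwdriver and cabinet_door below 0.1 N and contact force between the fingers and screwdriver below 0.1 N and horizontal distance between driver_tip and pot_floor below 0.027 m and height (world z) of driver_tip below 0.022 m); the arm keeps its last pose, push and grip.
It fails at once if a bystander is shifted by more than 4 cm (distance of any of tape_measure, rock_offcut, spring_clamp, paint_pot_a, paint_pot_b, mixing_cup, sanding_block from where it was at the start of the episode above 0.04 m).
It also fails if it takes over 67 s, if anything falls off the work surface, if the arm or the gripper's body presses on something with over 40 N, if the wrist force passes 120 N, or if a joint passes its speed limit or range.

### The arm

A 7-joint arm with a two-finger parallel gripper is mounted at the origin on a cart in front of the work surface, level with it; the furniture and walls round the work are solid. World frame = base frame: x ahead of the robot, y to its left, z up, the work surface at z = 0. Lengths are in m, angles in rad, forces in N, time in s.
With the tool pointing down it reaches from about 0.425 to 0.875 m from the base axis. Payload 8.4 kg.
Tool frame: the origin (TCP) lies on the centre line of the jaws, within the pads' length; the fingertips stand 22 mm ahead of it and the grasp point (between the pads) lies 3 mm ahead of it; z points along the fingers, y is the line along which they close (so a half turn about z gives the same grasp; the last joint's range is limited). The gripper opens to 85 mm and grips with 20 to 120 N. Pads are 22 mm wide; open, the fingers measure 114 mm over their backs; the gripper's body (76 mm by 85 mm) begins 54 mm behind the grasp point. The pads swing forward as they close: fully open they stand 13 mm farther back than shut.
Start: joints at [1.115, 0.333, 0.04, 1.465, -0.013, 1.343, -0.059], TCP at [0.227, -0.609, 0.253] pointing down, gripper open.
Joint ranges: [-2.58, 2.58], [-0.38, 2.09], [-1.3, 1.39], [0.25, 2.4], [-1.5, 4.64], [0.08, 2.09], [-2.65, 2.65]. Speed limits (rad/s): [2.22, 2.22, 2.79, 2.79, 3.14, 3.14, 3.14].

### API

Orientations are given as a unit quaternion [x, y, z, w].
In Python, from bench import sense, snapshot, camera_model, sign_off gives the robot as it stands. The module is installed in compiled form; this text tells all that it offers.
- The arm moves only by the tool step_arm, never from a script. Its argument "targets" is a list of rows, each a list of 7 numbers: the shift along the tool's x, y, z in m, then the turn, a rotation vector about the tool's x, y, z in rad, then the closure, from -1 (fully open) to 1 (shut). In form: [[dx, dy, dz, wx, wy, wz, jaw], ...]. A call has 1 to 5 rows; each row shifts and turns the commanded pose from where the row before left it, along the tool's axes as they then stand; what a row does not reach is not made up. A row lasts 1/10 s, in which the tool goes at most 50 mm and 8.59 degrees, less where a joint would pass 70% of its speed; a pose out of reach is approached as far as the arm can. A call is refused whole if a number of a shift passes 0.05 or a number of a turn 0.15, either way. A call with a gripper value outside its range is refused whole. The fingers move at their own pace and stop on an object; "squeeze" is the grip in N (left out, the last holds). Time passes only in rows, so rows that do not move let the fingers close. It gives the time, the measured TCP pose, the force, the opening and the grip force at its end, in the units of the state.
- sense(): the state, without advancing time (a new reading comes with each control period).
- snapshot(name): name is "side" or "top"; returns (picture, depth): 384x512x3 uint8, red, green, blue; 384x512 float32, m along the optical axis (not along the pixel's ray), 0 where there is no reading.
- camera_model(name): a dict with "fx", "fy", "cx", "cy" (pixels), "k1" (the pictures are not rectified: a ray, as slopes to the right and down, at radius r is drawn at 1 + k1 r^2 times it, then the intrinsics apply), "position" and "orientation" of the camera in the world. Camera axes: x right, y down, z forward; pixel columns grow to the right and rows downward; lengths in m; the calibration is good to about 2 mm. A picture is of the moment at which its call begins. camera_model takes no time and is no camera call.
- sign_off(): hands the job in; it is judged then, once.
The state is a dict: "time": time; "qpos": joint angles; "qd": joint speeds; "joint_efforts": joint torques, N m; "tool_pos": TCP position; "orientation": TCP orientation; "force": force on the tool from outside, world axes, zero at the start; "ft_torque": the same for the moment, N m; "width": finger opening in m; "grasp_force": force on a finger pad.
Only numpy, scipy, OpenCV 4.12 (cv2) and the standard library are available. Lean on these libraries where they do the work, as an engineer would, in place of code of your own. Each camera call takes 0.05 s, during which the arm holds its last target. There are 200 camera calls.

## Working session

There is one attempt and no reset: what is moved stays moved. The work goes in short steps, Python scripts to look and compute and a tool call to move; the robot and the scene stay as the last step left them, time stands still between calls to the robot, and variables do not carry over. Pictures are saved under pics/ and viewed, at most 10 in all, crops included, and the job is handed in when it is done.

Besides the shell and the picture viewer there is one more tool, called after "Request:" by a JSON object that holds its "api" and its "payload". step_arm: Moves the arm, as the interface text tells. Its arguments: {"type":"object","properties":{"targets":{"type":"array","items":{"type":"array","items":{"type":"number"}}},"squeeze":{"type":"number"}},"required":["targets"]}

```bash
mkdir -p pics
cat > h.py <<'E'
import numpy as np, cv2
from bench import sense, snapshot, camera_model
from scipy.spatial.transform import Rotation as R
def cloud(name,save=None):
    im,d=snapshot(name); c=camera_model(name)
    v,u=np.mgrid[0:384,0:512].astype(float)
    xd=(u-c['cx'])/c['fx']; yd=(v-c['cy'])/c['fy']
    x,y=xd.copy(),yd.copy()
    for _ in range(8):
        s=1+c['k1']*(x*x+y*y); x=xd/s; y=yd/s
    P=np.stack([x*d,y*d,d],-1)
    W=P@R.from_quat(c['orientation']).as_matrix().T+np.array(c['position'])
    W[d==0]=np.nan
    if save:
        cv2.imwrite('pics/'+save,im[:,:,::-1]); np.savez('pics/'+save+'.npz',im=im,W=W)
    return im,W
E
python3 - <<'E'
from h import *
for n in('top','side'):
    cloud(n,n+'0.png'); print({k:np.round(v,3) for k,v in camera_model(n).items()})
a=cv2.imread('pics/top0.png');b=cv2.imread('pics/side0.png')
cv2.imwrite('pics/both.png',cv2.resize(a,(800,600)));cv2.imwrite('pics/b2.png',cv2.resize(b,(800,600)))
print(sense())
E
```

```text
{'fx': np.float64(382.579), 'fy': np.float64(382.579), 'cx': np.float64(258.602), 'cy': np.float64(192.483), 'k1': np.float64(-0.008), 'position': array([ 0.435, -0.   ,  1.13 ]), 'orientation': array([-0.7  ,  0.712, -0.049,  0.042])}
{'fx': np.float64(434.553), 'fy': np.float64(434.553), 'cx': np.float64(261.284), 'cy': np.float64(193.129), 'k1': np.float64(-0.112), 'position': array([ 0.376, -1.193,  0.717]), 'orientation': array([ 0.844, -0.066,  0.04 , -0.531])}
{'time': 0.1, 'qpos': array([ 1.11475539,  0.33381559,  0.03986018,  1.46617889, -0.01338297,
        1.34328941, -0.05855551]), 'qd': array([-7.07977052e-05, -3.84317546e-04,  1.58474658e-04, -3.75359159e-03,
       -9.45878148e-04,  1.09538093e-03,  5.46096188e-04]), 'joint_efforts': array([ 3.68019813e-03, -6.60017323e+01,  1.37004510e+00, -4.06472933e+01,
        1.71528594e-02,  8.99425795e-03,  7.91838829e-05]), 'tool_pos': array([ 0.22690521, -0.60870856,  0.25252787]), 'orientation': array([ 9.84129861e-01,  1.77448328e-01, -1.78647769e-04, -6.90078173e-04]), 'force': array([-0.46122431, -0.3426299 ,  0.11407263]), 'ft_torque': array([-0.00686364, -0.03200732, -0.03577346]), 'grasp_force': 0.0, 'width': 0.08502622299471872}
```

View pics/both.png

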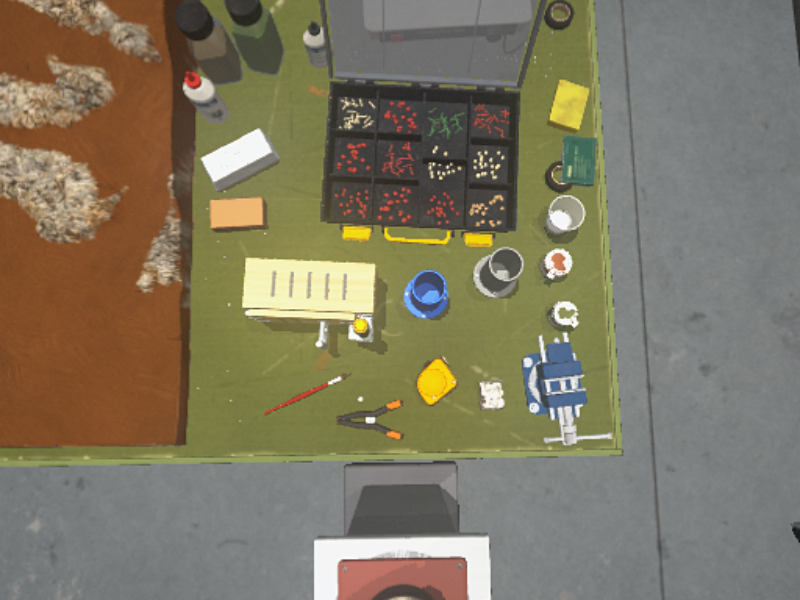

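View pics/b2.png

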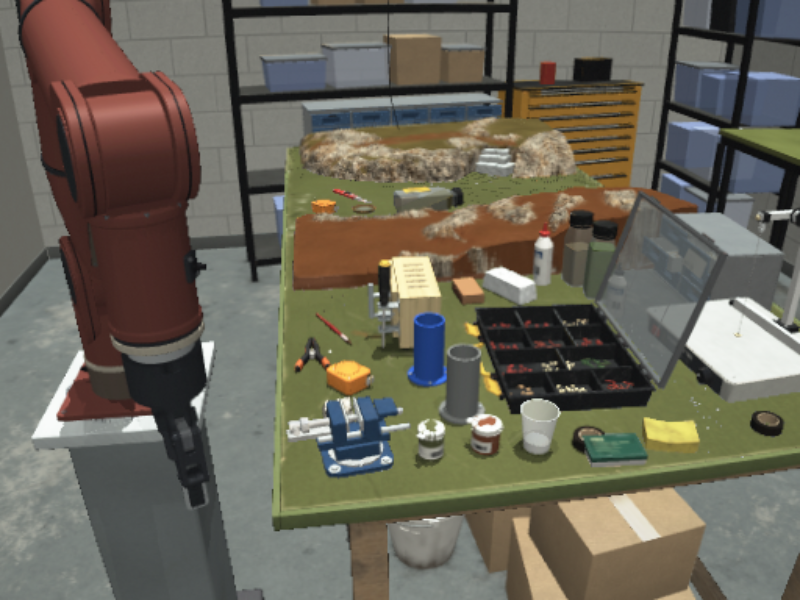

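The top view shows the plywood cabinet at (310,290), the yellow screwdriver end at (361,325) and the door handle at (322,335), in 800x600 pixels. Candidates for the tool pot are the grey pipe at (500,270) and the blue pipe at (428,290); I choose the grey one. For the screwdriver, the brush at (305,395) and the clamp at (370,420) are not upright, so it is the one at (361,325).

Run:
```python
from h import *
z=np.load('pics/top0.png.npz');im,W=z['im'],z['W']
s=np.load('pics/side0.png.npz');ims,Ws=s['im'],s['W']
def sel(W,box,zr):
    u0,u1,v0,v1=box; m=np.zeros(W.shape[:2],bool); m[v0:v1,u0:u1]=1
    return m&(W[...,2]>zr[0])&(W[...,2]<zr[1])
# cabinet top
m=sel(W,(150,245,160,208),(.12,.14)); r=cv2.minAreaRect(W[m][:,:2].astype(np.float32)); print('cab',r, np.median(W[m][:,2]))
print(cv2.boxPoints(r).round(4))
# driver end
m=sel(W,(218,245,195,222),(.15,.23)); print('drv top',W[m].mean(0),W[m].min(0),W[m].max(0),m.sum())
# handle bar top
m=sel(W,(198,214,204,225),(.1,.14)); print('handle',W[m].mean(0),W[m].min(0),W[m].max(0),m.sum())
# pots
for n,b in(('grey',(300,340,155,195)),('blue',(255,290,168,208))):
    m=sel(W,b,(.115,.135));p=W[m]; (c,rad)=cv2.minEnclosingCircle(p[:,:2].astype(np.float32)); print(n,c,rad,np.median(p[:,2]))
# side views
m=sel(Ws,(235,260,160,235),(.12,.22)); 
g=ims.astype(int); dark=(g.sum(-1)<150)&m; yel=(g[...,0]>150)&(g[...,1]>110)&(g[...,2]<90)&m
for n,q in(('dark',dark),('yel',yel)):
    p=Ws[q]; print(n,len(p),np.median(p,0))
    for a in np.arange(.11,.21,.02):
        k=p[(p[:,2]>a)&(p[:,2]<a+.02)]
        if len(k): print(round(a,2),k.min(0).round(3),k.max(0).round(3),len(k))
a=cv2.resize(im[:,:,::-1][150:240,140:360],None,fx=3.6,fy=3.3); b=cv2.resize(ims[:,:,::-1][155:285,220:350],None,fx=2.25,fy=2.25)
b=cv2.copyMakeBorder(b,0,5,0,800-b.shape[1],cv2.BORDER_CONSTANT)
a=cv2.resize(a,(800,297));cv2.imwrite('pics/crop.png',np.vstack([a,b]))
```

```text
cab ((0.5875983238220215, 0.14926807582378387), (0.22039593756198883, 0.09881601482629776), 86.58479309082031) 0.13124221337693798
[[0.5317 0.0422]
 [0.6304 0.0363]
 [0.6435 0.2563]
 [0.5448 0.2622]]
drv top [0.51554872 0.05678811 0.19904754] [0.50405061 0.04509993 0.15492188] [0.52808248 0.06844672 0.21057165] 101
handle [0.51657383 0.13022251 0.11236377] [0.48928119 0.10734569 0.10003247] [0.53836061 0.14965166 0.13076616] 71
grey (0.6264746785163879, -0.18684522807598114) 0.030185967683792114 0.12549859530094976
blue (0.5885790586471558, -0.05411038175225258) 0.02995999902486801 0.12593319956117377
dark 135 [0.51474986 0.0478455  0.16227204]
0.11 [0.508 0.047 0.121] [0.524 0.058 0.13 ] 14
0.13 [0.509 0.041 0.13 ] [0.528 0.058 0.149] 32
0.15 [0.506 0.043 0.151] [0.524 0.059 0.169] 36
0.17 [0.507 0.04  0.17 ] [0.525 0.059 0.19 ] 41
0.19 [0.507 0.04  0.19 ] [0.525 0.055 0.196] 12
yel 12 [0.51824248 0.04987379 0.19975159]
0.19 [0.509 0.044 0.198] [0.529 0.057 0.202] 12
```

View pics/crop.png

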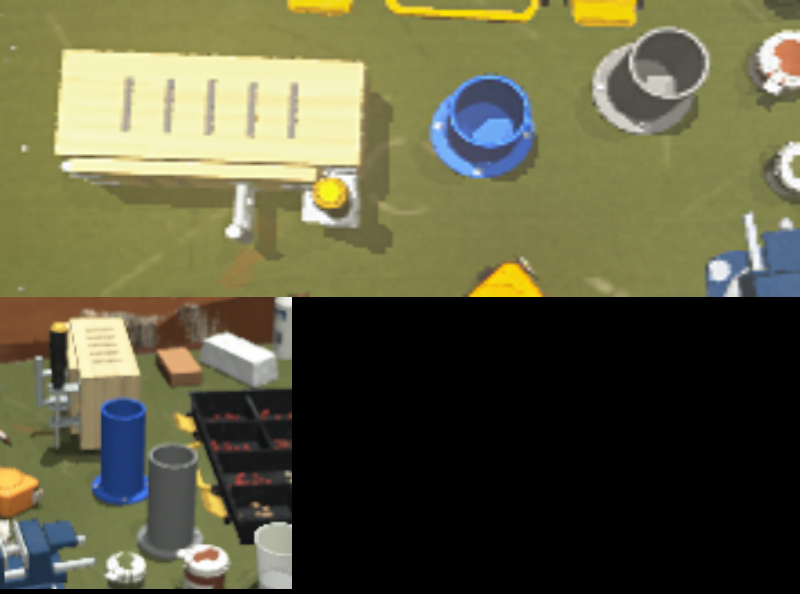

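The crop confirms it: the yellow-ended driver stands in the hasp lug, the handle bar is left of it, and the grey pipe is the right-hand one. Estimates: driver at (0.516, 0.0565), grey pot at (0.6265, -0.187), yaw about -3.4°, handle at (0.495, 0.133). First I turn the tool so that y is radial at the driver, then translate.

Request:
{"api": "step_arm", "payload": {"targets": [[0, 0, 0, 0, 0, -0.147, -1], [0, 0, 0, 0, 0, -0.147, -1], [0, 0, 0, 0, 0, -0.147, -1], [0, 0, 0, 0, 0, -0.147, -1], [0, 0, 0, 0, 0, -0.147, -1]]}}

```text
time: 0.6
tool_pos: [0.2269, -0.6088, 0.2528]
orientation: [0.853, 0.522, 0.0, -0.0]
force: [-0.2, -0.4, -0.5]
width: 0.0854
grasp_force: 0.0
```

Request:
{"api": "step_arm", "payload": {"targets": [[0.02, 0.012, -0.005, 0, 0, -0.147, -1], [0.02, 0.012, -0.005, 0, 0, -0.147, -1], [0.02, 0.012, -0.005, 0, 0, -0.147, -1], [0.02, 0.012, -0.005, 0, 0, -0.147, -1], [0.03, 0.017, 0, 0, 0, 0, -1]]}}

```text
time: 1.1
tool_pos: [0.3066, -0.5134, 0.2732]
orientation: [0.666, 0.746, -0.0, 0.0]
force: [0.6, 0.3, 0.3]
width: 0.0853
grasp_force: 0.0
```

Request:
{"api": "step_arm", "payload": {"targets": [[0.04, 0.022, 0, 0, 0, 0, -1], [0.04, 0.022, 0, 0, 0, 0, -1], [0.04, 0.022, 0, 0, 0, 0, -1], [0.04, 0.022, 0, 0, 0, 0, -1], [0.04, 0.022, 0, 0, 0, 0, -1]]}}

```text
time: 1.6
tool_pos: [0.3944, -0.3005, 0.2731]
orientation: [0.668, 0.745, -0.0, -0.0]
force: [0.8, 0.0, -0.0]
width: 0.0857
grasp_force: 0.0
```

```bash
cat > go.py <<'E'
from h import *
import sys
# delta to target TCP x y z [tool-y azimuth deg, default keep], tool straight down, in tool axes
a=list(map(float,sys.argv[1:])); s=sense(); r=R.from_quat(s['orientation']); M=r.as_matrix()
print('t',s['time'],'pos',s['tool_pos'].round(4),'yaz',np.degrees(np.arctan2(M[1,1],M[0,1])).round(2),'zax',M[:,2].round(3),'F',s['force'].round(1),'w',round(s['width'],4),'g',round(s['grasp_force'],1),'q',s['qpos'].round(2))
print('shift',(M.T@(np.array(a[:3])-s['tool_pos'])).round(4))
if len(a)>3:
    t=np.radians(a[3]); y=np.array([np.cos(t),np.sin(t),0]); z=np.array([0,0,-1.]); x=np.cross(y,z)
    print('turn',(r.inv()*R.from_matrix(np.c_[x,y,z])).as_rotvec().round(4))
E
python3 go.py .516 .0565 .28 6
```

```text
t 1.6 pos [ 0.3944 -0.3005  0.2731] yaz 6.23 zax [-0. -0. -1.] F [ 0.8  0.  -0. ] w 0.0857 g 0.0 q [ 0.93  0.03 -0.37  1.78  0.01  1.33  0.66]
shift [ 0.3417  0.1596 -0.0069]
turn [-0.0003 -0.      0.0041]
```

Request:
{"api": "step_arm", "payload": {"targets": [[0.04, 0.019, -0.001, 0, 0, 0, -1], [0.04, 0.019, -0.001, 0, 0, 0, -1], [0.04, 0.019, -0.001, 0, 0, 0, -1], [0.04, 0.019, -0.001, 0, 0, 0, -1], [0.04, 0.019, -0.001, 0, 0, 0, -1]]}}

```text
time: 2.1
tool_pos: [0.4669, -0.0915, 0.2783]
orientation: [0.668, 0.745, -0.0, 0.0]
force: [2.3, -0.3, -0.2]
width: 0.0855
grasp_force: 0.0
```

Request:
{"api": "step_arm", "payload": {"targets": [[0.04, 0.018, -0.001, 0, 0, 0, -1], [0.04, 0.018, -0.001, 0, 0, 0, -1], [0.04, 0.018, 0, 0, 0, 0, -1], [0.02, 0.01, 0, 0, 0, 0, -1], [0, 0, 0, 0, 0, 0, -1]]}}

```text
time: 2.6
tool_pos: [0.5154, 0.0569, 0.2801]
orientation: [0.665, 0.746, 0.001, -0.001]
force: [-0.4, -0.6, 0.8]
width: 0.0853
grasp_force: 0.0
```

```bash
python3 go.py .516 .0560 .169
python3 - <<'E'
from h import *
im,W=cloud('side','side1.png')
g=im.astype(int);m=np.zeros(im.shape[:2],bool);m[155:240,230:262]=1
dk=(g.sum(-1)<150)&m&(W[...,2]>.12)&(W[...,2]<.2)&(abs(W[...,0]-.516)<.02)&(abs(W[...,1]-.05)<.02)
p=W[dk];print(len(p),p.min(0),p.max(0))
cv2.imwrite('pics/c1.png',cv2.resize(im[:,:,::-1][90:270,180:420],(800,600)))
E
```

```text
t 2.6 pos [0.5154 0.0569 0.2801] yaz 6.57 zax [-0.     0.002 -1.   ] F [-0.4 -0.6  0.8] w 0.0853 g 0.0 q [ 0.52  0.11 -0.76  1.71  0.07  1.35 -0.14]
shift [-0.0012  0.0006  0.1111]
146 [0.50589028 0.0400244  0.12021953] [0.5278743  0.06079242 0.19743066]
```

View pics/c1.png

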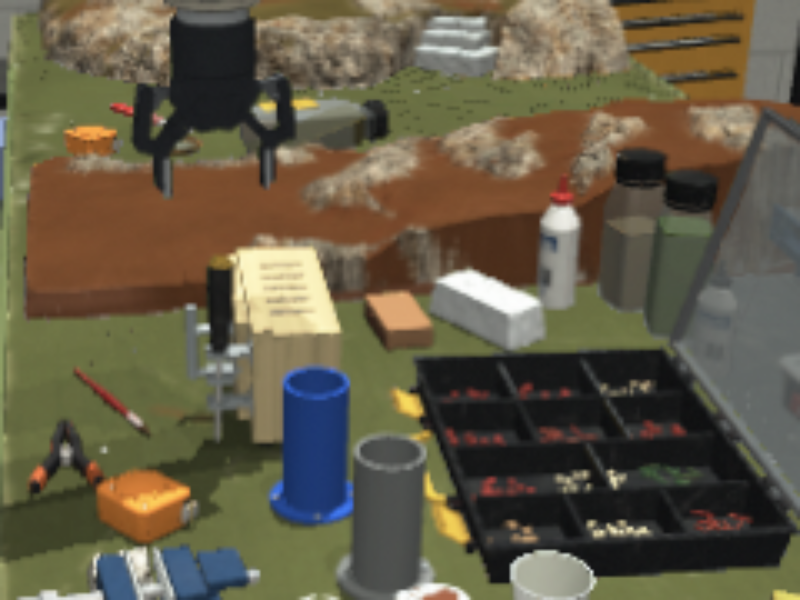

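The gripper (fingers at (165,180) and (267,175)) is centred over the driver at (218,300). I go down and grip.

Request:
{"api": "step_arm", "payload": {"targets": [[0, 0, 0.03, 0, 0, 0, -1], [0, 0, 0.03, 0, 0, 0, -1], [0, 0, 0.03, 0, 0, 0, -1], [0, 0, 0.02, 0, 0, 0, -1], [0, 0, 0.001, 0, 0, 0, -1]]}}

```text
time: 3.15
tool_pos: [0.5133, 0.0509, 0.1666]
orientation: [0.668, 0.744, -0.002, -0.002]
force: [0.3, -0.4, 0.7]
width: 0.0851
grasp_force: 0.0
```

Request:
{"api": "step_arm", "payload": {"targets": [[0, 0, 0, 0, 0, 0, 1], [0, 0, 0, 0, 0, 0, 1], [0, 0, 0, 0, 0, 0, 1], [0, 0, 0, 0, 0, 0, 1], [0, 0, 0, 0, 0, 0, 1]], "squeeze": 50}}

```text
time: 3.65
tool_pos: [0.5157, 0.0529, 0.1701]
orientation: [0.668, 0.745, 0.0, 0.001]
force: [-0.6, -0.8, 3.4]
width: 0.025
grasp_force: 48.8
```

Request:
{"api": "step_arm", "payload": {"targets": [[0, 0, 0, 0, 0, 0, 1], [0, 0, 0, 0, 0, 0, 1], [0, 0, 0, 0, 0, 0, 1]]}}

```text
time: 3.95
tool_pos: [0.5158, 0.053, 0.17]
orientation: [0.668, 0.745, 0.0, 0.0]
force: [-0.7, -0.3, 5.4]
width: 0.025
grasp_force: 48.9
```

Request:
{"api": "step_arm", "payload": {"targets": [[0, 0, -0.01, 0, 0, 0, 1], [0, 0, -0.015, 0, 0, 0, 1], [0, 0, -0.015, 0, 0, 0, 1], [0, 0, -0.015, 0, 0, 0, 1], [0, 0, -0.015, 0, 0, 0, 1]]}}

```text
time: 4.45
tool_pos: [0.5154, 0.0529, 0.2411]
orientation: [0.668, 0.745, 0.0, 0.0]
force: [0.5, -0.0, -0.2]
width: 0.025
grasp_force: 49.0
```

```bash
python3 go.py .516 .0560 .319
```

```text
t 4.45 pos [0.5154 0.0529 0.2411] yaz 6.25 zax [ 0.001 -0.    -1.   ] F [ 0.5 -0.  -0.2] w 0.025 g 49.0 q [ 0.52  0.13 -0.76  1.77  0.1   1.28 -0.16]
shift [ 0.003   0.001  -0.0779]
```

Request:
{"api": "step_arm", "payload": {"targets": [[0, 0, -0.02, 0, 0, 0, 1], [0, 0, -0.02, 0, 0, 0, 1], [0, 0, -0.02, 0, 0, 0, 1], [0, 0, -0.02, 0, 0, 0, 1], [0, 0, 0, 0, 0, 0, 1]]}}

```text
time: 4.95
tool_pos: [0.5163, 0.0533, 0.3228]
orientation: [0.667, 0.745, 0.002, 0.002]
force: [1.3, 1.2, -0.8]
width: 0.0247
grasp_force: 49.1
```

```bash
python3 go.py .6265 -.187 .325
python3 - <<'E'
from h import *
im,W=cloud('side','side2.png')
cv2.imwrite('pics/c2.png',cv2.resize(im[:,:,::-1][90:270,180:420],(800,600)))
E
```

```text
t 4.95 pos [0.5163 0.0533 0.3228] yaz 6.25 zax [ 0.005 -0.    -1.   ] F [ 1.3  1.2 -0.8] w 0.0247 g 49.1 q [ 0.53  0.09 -0.76  1.64  0.06  1.43 -0.12]
shift [-0.2509  0.0834 -0.0016]
```

View pics/c2.png

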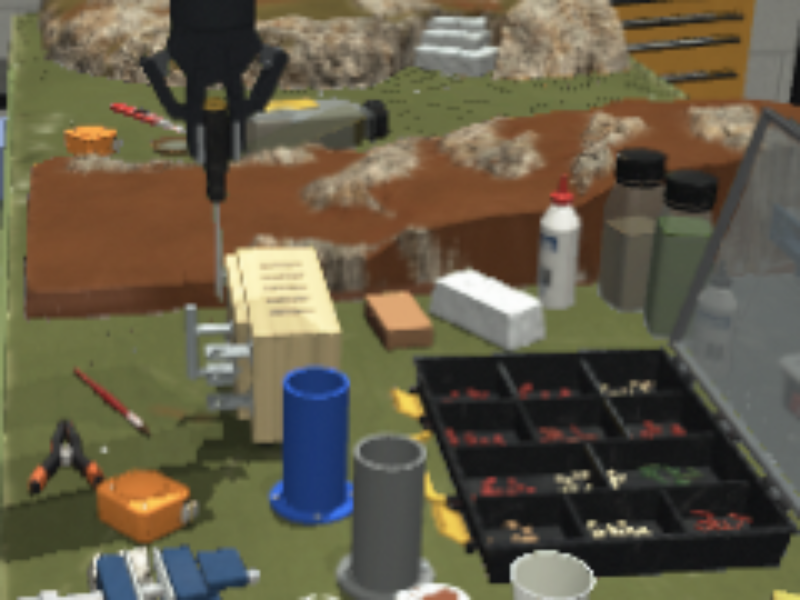

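The driver is out, hanging straight at tip (220,298), well above the hasp, and the door is shut. I carry it to the grey pot.

Request:
{"api": "step_arm", "payload": {"targets": [[-0.02, 0.007, 0, 0, 0, 0, 1], [-0.03, 0.01, 0, 0, 0, 0, 1], [-0.03, 0.01, 0, 0, 0, 0, 1], [-0.03, 0.01, 0, 0, 0, 0, 1], [-0.03, 0.01, 0, 0, 0, 0, 1]]}}

```text
time: 5.5
tool_pos: [0.5773, -0.0833, 0.3183]
orientation: [0.668, 0.744, -0.001, -0.001]
force: [0.3, 0.1, -0.4]
width: 0.0251
grasp_force: 49.0
```

Request:
{"api": "step_arm", "payload": {"targets": [[-0.03, 0.01, 0, 0, 0, 0, 1], [-0.03, 0.01, 0, 0, 0, 0, 1], [-0.03, 0.01, 0, 0, 0, 0, 1], [-0.023, 0.006, 0, 0, 0, 0, 1], [0, 0, 0, 0, 0, 0, 1]]}}

```text
time: 6.0
tool_pos: [0.625, -0.195, 0.3169]
orientation: [0.67, 0.743, -0.001, -0.001]
force: [-0.0, -1.2, -0.3]
width: 0.0248
grasp_force: 49.1
```

```bash
python3 go.py .6265 -.190 .325 6
python3 - <<'E'
from h import *
im,W=cloud('side','side3.png')
cv2.imwrite('pics/c3.png',cv2.resize(im[:,:,::-1][100:280,200:440],(800,600)))
im,W=cloud('top','top3.png')
m=np.zeros(im.shape[:2],bool);m[140:215,290:350]=1
E
```

```text
t 6.0 pos [ 0.625  -0.195   0.3169] yaz 5.91 zax [-0.003 -0.    -1.   ] F [-0.  -1.2 -0.3] w 0.0248 g 49.1 q [ 0.67  0.38 -0.6   1.32  0.21  1.5   0.19]
shift [ 0.0048  0.002  -0.0081]
turn [-0.0031  0.0001 -0.0015]
```

View pics/c3.png

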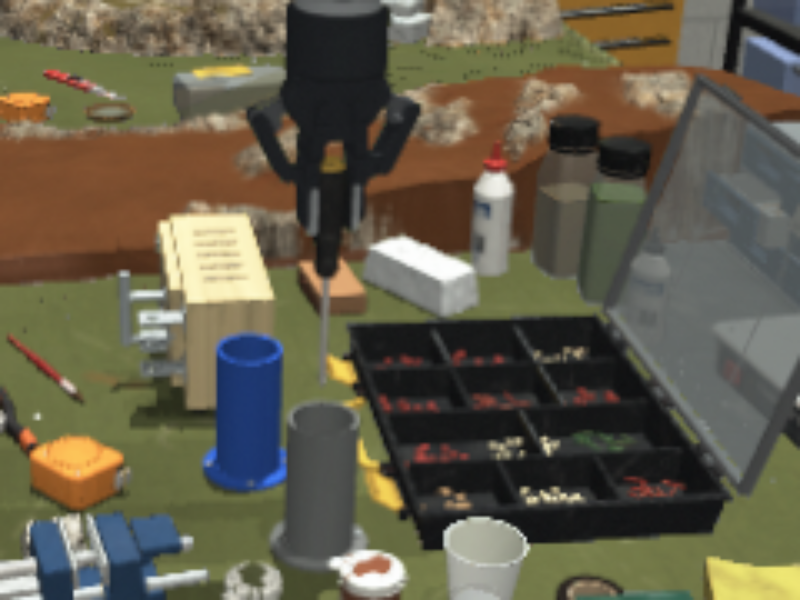

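The tip (323,380) hangs just above the grey mouth (323,420). A small correction, then down.

Request:
{"api": "step_arm", "payload": {"targets": [[0.004, 0.002, 0.01, 0, 0, 0, 1], [0, 0, 0.025, 0, 0, 0, 1], [0, 0, 0.025, 0, 0, 0, 1], [0, 0, 0.025, 0, 0, 0, 1], [0, 0, 0.025, 0, 0, 0, 1]]}}

```text
time: 6.6
tool_pos: [0.6264, -0.1837, 0.2079]
orientation: [0.667, 0.745, -0.0, -0.0]
force: [0.5, -0.9, -0.1]
width: 0.0246
grasp_force: 49.1
```

```bash
python3 go.py .6265 -.190 .171 6
```

```text
t 6.6 pos [ 0.6264 -0.1837  0.2079] yaz 6.36 zax [-0.  0. -1.] F [ 0.5 -0.9 -0.1] w 0.0246 g 49.1 q [ 0.66  0.43 -0.59  1.49  0.24  1.3   0.15]
shift [-0.0063 -0.0006  0.0369]
turn [-0.0002 -0.0002  0.0063]
```

Request:
{"api": "step_arm", "payload": {"targets": [[-0.004, 0, 0.015, 0, 0, 0, 1], [0, 0, 0.012, 0, 0, 0, 1], [0, 0, 0.006, 0, 0, 0, 1], [0, 0, 0.002, 0, 0, 0, 1], [0, 0, 0, 0, 0, 0, 1]]}}

```text
time: 7.1
tool_pos: [0.6276, -0.1892, 0.1749]
orientation: [0.667, 0.745, 0.0, 0.0]
force: [0.5, -0.0, -1.1]
width: 0.0253
grasp_force: 49.1
```

```bash
python3 go.py .6265 -.190 .171 6
```

```text
t 7.1 pos [ 0.6276 -0.1892  0.1749] yaz 6.25 zax [ 0.001 -0.    -1.   ] F [ 0.5 -0.  -1.1] w 0.0253 g 49.1 q [ 0.66  0.46 -0.58  1.52  0.26  1.24  0.15]
shift [-0.0006 -0.0012  0.0039]
turn [0.0008 0.0002 0.0044]
```

Down 3 mm more, then let go.

Request:
{"api": "step_arm", "payload": {"targets": [[0, 0, 0.002, 0, 0, 0, 1], [0, 0, 0.001, 0, 0, 0, 1], [0, 0, 0, 0, 0, 0, 1]]}}

```text
time: 7.4
tool_pos: [0.6274, -0.1894, 0.1715]
orientation: [0.668, 0.745, 0.0, 0.0]
force: [-0.6, -0.3, -0.5]
width: 0.0247
grasp_force: 49.1
```

Request:
{"api": "step_arm", "payload": {"targets": [[0, 0, 0, 0, 0, 0, -1], [0, 0, 0, 0, 0, 0, -1], [0, 0, 0, 0, 0, 0, -1], [0, 0, 0, 0, 0, 0, -1], [0, 0, 0, 0, 0, 0, -1]]}}

```text
time: 7.9
tool_pos: [0.6273, -0.1894, 0.1714]
orientation: [0.668, 0.745, 0.0, 0.0]
force: [-0.2, 0.4, -0.4]
width: 0.0852
grasp_force: 0.0
```

Request:
{"api": "step_arm", "payload": {"targets": [[0, 0, 0, 0, 0, 0, -1], [0, 0, 0, 0, 0, 0, -1], [0, 0, 0, 0, 0, 0, -1], [0, 0, 0, 0, 0, 0, -1], [0, 0, 0, 0, 0, 0, -1]]}}

```text
time: 8.4
tool_pos: [0.6273, -0.1894, 0.1713]
orientation: [0.668, 0.745, 0.0, -0.0]
force: [-0.2, 0.9, -0.2]
width: 0.0855
grasp_force: 0.0
```

Run:
```python
from h import *
print(sense()['width'],sense()['force'])
im,W=cloud('side','side4.png')
cv2.imwrite('pics/c4.png',cv2.resize(im[:,:,::-1][130:280,220:420],(800,600)))
```

```text
0.08548393442640541 [-0.16500527  0.85061351 -0.20160292]
```

View pics/c4.png

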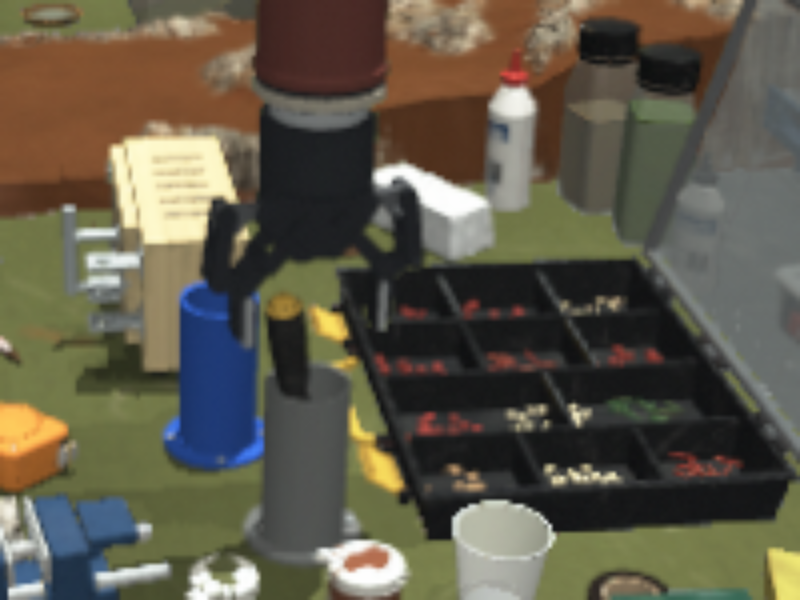

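The driver stands in the grey pot leaning left (yellow end at (285,305)), clear of both fingers. I lift off and go to the handle, turning on the way.

Request:
{"api": "step_arm", "payload": {"targets": [[0, 0, -0.02, 0, 0, 0, -1], [0, 0, -0.03, 0, 0, 0, -1], [0, 0, -0.035, 0, 0, 0, -1], [0, 0, -0.025, 0, 0, 0, -1], [0, 0, 0, 0, 0, 0, -1]]}}

```text
time: 8.95
tool_pos: [0.6289, -0.1893, 0.2858]
orientation: [0.668, 0.745, 0.001, 0.003]
force: [0.9, 0.2, -0.5]
width: 0.0854
grasp_force: 0.0
```

Request:
{"api": "step_arm", "payload": {"targets": [[0, 0, 0, 0, 0, -0.14, -1], [0, 0, 0, 0, 0, -0.14, -1], [0, 0, 0, 0, 0, -0.14, -1], [0, 0, 0, 0, 0, -0.14, -1], [0, 0, 0, 0, 0, -0.14, -1]]}}

```text
time: 9.45
tool_pos: [0.627, -0.1894, 0.2804]
orientation: [0.369, 0.929, -0.0, -0.001]
force: [0.8, 0.2, -0.3]
width: 0.0856
grasp_force: 0.0
```

Request:
{"api": "step_arm", "payload": {"targets": [[0, 0, 0, 0, 0, -0.14, -1], [0, 0, 0, 0, 0, -0.14, -1], [0, 0, 0, 0, 0, -0.14, -1], [0, 0, 0, 0, 0, -0.14, -1], [0, 0, 0, 0, 0, -0.14, -1]]}}

```text
time: 9.95
tool_pos: [0.627, -0.1894, 0.2804]
orientation: [0.028, 1.0, 0.0, -0.0]
force: [0.4, 0.2, 0.4]
width: 0.0855
grasp_force: 0.0
```

```bash
python3 go.py .4954 .1328 .22 86.6;python3 - <<'E'
from h import *
im,W=cloud('top','top5.png')
# driver end in pot, handle bar
m=(W[...,2]>.1)&(W[...,2]<.128)&(W[...,0]<.505)&(W[...,0]>.48)&(abs(W[...,1]-.133)<.02)
p=W[m];print('bar',p.mean(0),p.min(0),p.max(0),len(p))
E
```

```text
t 9.95 pos [ 0.627  -0.1894  0.2804] yaz 86.79 zax [-0.001  0.    -1.   ] F [0.4 0.2 0.4] w 0.0855 g 0.0 q [ 0.82  0.45 -0.84  1.37  0.33  1.46  1.51]
shift [0.1494 0.3143 0.0606]
turn [ 0.0002 -0.001   0.0034]
bar [0.49537963 0.13138809 0.11935691] [0.48944262 0.12641908 0.10016735] [0.50398742 0.1373528  0.12737112] 22
```

Request:
{"api": "step_arm", "payload": {"targets": [[0.016, 0.034, 0, 0, 0, 0, -1], [0.018, 0.038, 0, 0, 0, 0, -1], [0.018, 0.038, 0, 0, 0, 0, -1], [0.018, 0.038, 0, 0, 0, 0, -1], [0.018, 0.038, 0, 0, 0, 0, -1]]}}

```text
time: 10.5
tool_pos: [0.5499, 0.0031, 0.2808]
orientation: [0.033, 0.999, -0.0, -0.0]
force: [1.2, 0.1, 0.6]
width: 0.0856
grasp_force: 0.0
```

Request:
{"api": "step_arm", "payload": {"targets": [[0.018, 0.038, 0.01, 0, 0, 0, -1], [0.018, 0.038, 0.02, 0, 0, 0, -1], [0.018, 0.038, 0.02, 0, 0, 0, -1], [0.007, 0.014, 0.02, 0, 0, 0, -1], [0, 0, 0, 0, 0, 0, -1]]}}

```text
time: 11.0
tool_pos: [0.4952, 0.1354, 0.209]
orientation: [0.03, 1.0, -0.0, -0.002]
force: [-0.3, -0.7, -0.4]
width: 0.0855
grasp_force: 0.0
```

```bash
python3 go.py .4955 .132 .113 86.6;python3 - <<'E'
from h import *
im,W=cloud('side','side6.png')
cv2.imwrite('pics/c6.png',cv2.resize(im[:,:,::-1][130:280,180:380],(800,600)))
E
```

```text
t 11.0 pos [0.4952 0.1354 0.209 ] yaz 86.58 zax [-0.004 -0.    -1.   ] F [-0.3 -0.7 -0.4] w 0.0855 g 0.0 q [ 0.59  0.21 -1.04  1.81  0.19  1.23  1.  ]
shift [-0.0008 -0.0033  0.096 ]
turn [-0.0006 -0.0035 -0.0004]
```

View pics/c6.png

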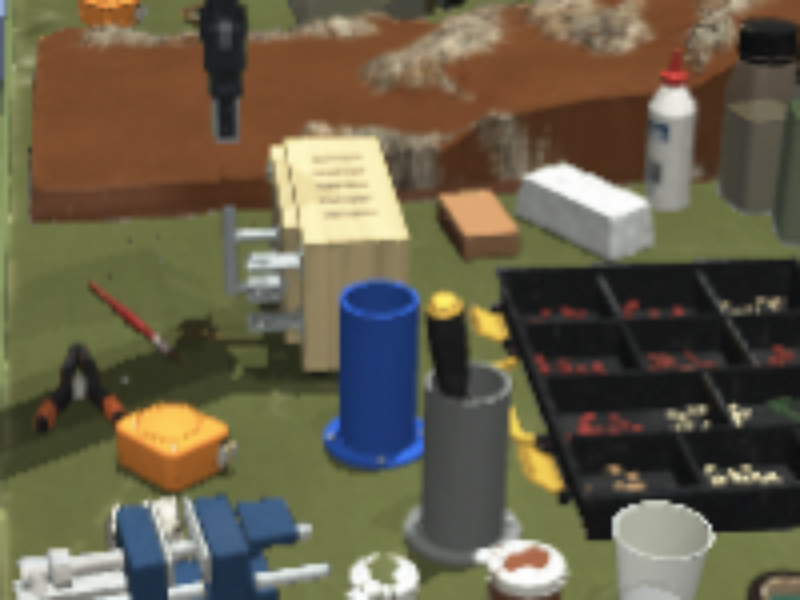

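The driver stands in the pot and the fingers (226,130) are above the bar (228,210). I go down and pinch.

Request:
{"api": "step_arm", "payload": {"targets": [[0, -0.003, 0.025, 0, 0, 0, -1], [0, 0, 0.03, 0, 0, 0, -1], [0, 0, 0.025, 0, 0, 0, -1], [0, 0, 0.015, 0, 0, 0, -1], [0, 0, 0, 0, 0, 0, -1]]}}

```text
time: 11.55
tool_pos: [0.4974, 0.129, 0.1151]
orientation: [0.032, 0.999, -0.0, -0.001]
force: [-0.8, -0.7, 0.4]
width: 0.0852
grasp_force: 0.0
```

Request:
{"api": "step_arm", "payload": {"targets": [[0, 0, 0, 0, 0, 0, 1], [0, 0, 0, 0, 0, 0, 1], [0, 0, 0, 0, 0, 0, 1], [0, 0, 0, 0, 0, 0, 1], [0, 0, 0, 0, 0, 0, 1]], "squeeze": 40}}

```text
time: 12.05
tool_pos: [0.4986, 0.1321, 0.1171]
orientation: [0.031, 1.0, 0.002, 0.001]
force: [6.1, 28.9, -10.9]
width: 0.0126
grasp_force: 14.5
```

Request:
{"api": "step_arm", "payload": {"targets": [[0, 0, 0, 0, 0, 0, 1], [0, 0, 0, 0, 0, 0, 1], [0, 0, 0, 0, 0, 0, 1]]}}

```text
time: 12.35
tool_pos: [0.4983, 0.1331, 0.1171]
orientation: [0.03, 1.0, 0.002, 0.001]
force: [1.6, 9.5, -1.5]
width: 0.0106
grasp_force: 39.1
```

```bash
cat > arc.py <<'E'
from h import *
# tool shifts to follow the door arc: handle rel. hinge at door angle a
s=sense();M=R.from_quat(s['orientation']).as_matrix()
H=np.array([.5506,.2517]); p=s['tool_pos'][:2]-H
yaz=np.degrees(np.arctan2(M[1,1],M[0,1]))
r0=np.array([-.048,-.122]); a=np.arctan2(r0[1],r0[0])-np.radians(3.4)-np.arctan2(p[1],p[0])
print('door',a,'rad',np.linalg.norm(p),np.linalg.norm(r0),'yaz',yaz,'yaz-86.6+door',yaz-86.6+np.degrees(a),s['force'],s['width'],s['grasp_force'],s['qpos'].round(2),s['tool_pos'])
for st in(.05,.1,.13):   # row: shift in current tool axes, tool turning +st about its z afterwards
    c,q=np.cos(-st),np.sin(-st); d=np.array([c*p[0]-q*p[1],q*p[0]+c*p[1]])-p
    print(st,(M.T@np.array([*d,0])).round(4))
E
python3 arc.py
```

```text
door -0.019247677095664217 rad 0.12963169604073999 0.1311030129325791 yaz 86.56894596921335 yaz-86.6+door -1.1338646937988306 [ 1.64396394  9.52123925 -1.49470463] 0.010615867498193305 39.094955921173096 [ 0.52  0.33 -0.99  1.91  0.31  1.06  0.91] [0.49834161 0.13306848 0.11714359]
0.05 [ 0.006   0.0024 -0.    ]
0.1 [ 0.0119  0.0051 -0.    ]
0.13 [ 0.0154  0.0069 -0.    ]
```

Request:
{"api": "step_arm", "payload": {"targets": [[0.006, 0.003, 0, 0, 0, 0.05, 1], [0.009, 0.004, 0, 0, 0, 0.075, 1], [0.009, 0.004, 0, 0, 0, 0.075, 1], [0.009, 0.004, 0, 0, 0, 0.075, 1], [0.009, 0.004, 0, 0, 0, 0.075, 1]]}}

```text
time: 12.85
tool_pos: [0.4615, 0.1578, 0.1171]
orientation: [0.206, 0.979, 0.001, 0.001]
force: [5.1, 2.3, 0.2]
width: 0.0106
grasp_force: 39.5
```

```bash
python3 arc.py
```

```text
door 0.3249202302931393 rad 0.12946393953276747 0.1311030129325791 yaz 66.23109311475169 yaz-86.6+door -1.7523490110326634 [5.07274085 2.34347756 0.15965604] 0.010598037093910457 39.506569504737854 [ 0.46  0.25 -0.96  1.98  0.24  1.03  0.54] [0.46149381 0.15777983 0.11713645]
0.05 [ 0.006   0.0023 -0.    ]
0.1 [ 0.0119  0.005  -0.    ]
0.13 [ 0.0154  0.0067 -0.    ]
```

Following well; continue.

Request:
{"api": "step_arm", "payload": {"targets": [[0.009, 0.004, 0, 0, 0, 0.075, 1], [0.009, 0.004, 0, 0, 0, 0.075, 1], [0.009, 0.004, 0, 0, 0, 0.075, 1], [0.009, 0.004, 0, 0, 0, 0.075, 1], [0.009, 0.004, 0, 0, 0, 0.075, 1]]}}

```text
time: 13.35
tool_pos: [0.4332, 0.1972, 0.117]
orientation: [0.385, 0.923, -0.001, 0.0]
force: [-2.8, -5.1, 9.6]
width: 0.0106
grasp_force: 40.7
```

```bash
python3 arc.py
```

```text
door 0.7020863068980492 rad 0.12937942500940985 0.1311030129325791 yaz 44.7101264603506 yaz-86.6+door -1.6632913004645218 [-2.81021332 -5.05451204  9.60653574] 0.010596869857458967 40.65282940864563 [ 0.35  0.21 -0.94  2.    0.2   1.03  0.1 ] [0.43324396 0.19723354 0.11704041]
0.05 [ 0.006   0.0023 -0.    ]
0.1 [ 0.0119  0.005  -0.    ]
0.13 [ 0.0154  0.0067 -0.    ]
```

Request:
{"api": "step_arm", "payload": {"targets": [[0.009, 0.0038, 0, 0, 0, 0.075, 1], [0.009, 0.0038, 0, 0, 0, 0.075, 1], [0.009, 0.0038, 0, 0, 0, 0.075, 1], [0.009, 0.0038, 0, 0, 0, 0.075, 1], [0.006, 0.0024, 0, 0, 0, 0.05, 1]]}}

```text
time: 13.85
tool_pos: [0.4214, 0.2419, 0.117]
orientation: [0.539, 0.842, -0.001, 0.0]
force: [-6.0, -4.7, 12.8]
width: 0.0107
grasp_force: 40.8
```

Request:
{"api": "step_arm", "payload": {"targets": [[0, 0, 0, 0, 0, 0, 1], [0, 0, 0, 0, 0, 0, 1], [0, 0, 0, 0, 0, 0, 1], [0, 0, 0, 0, 0, 0, 1], [0, 0, 0, 0, 0, 0, 1]]}}

```text
time: 14.35
tool_pos: [0.4215, 0.2415, 0.117]
orientation: [0.538, 0.843, -0.001, 0.0]
force: [-6.6, -3.3, 13.2]
width: 0.0106
grasp_force: 40.9
```

```bash
python3 arc.py
python3 - <<'E'
from h import *
im,W=cloud('top','top7.png')
m=np.zeros(im.shape[:2],bool);m[150:260,140:245]=1
m&=(W[...,2]>.12)&(W[...,2]<.137)&(W[...,0]<.534)
p=W[m][:,:2].astype(np.float32);print(len(p),cv2.minAreaRect(p),cv2.fitLine(p,cv2.DIST_HUBER,0,.01,.01).ravel())
im2,_=cloud('side','side7.png')
a=cv2.resize(im[120:270,130:330],(400,300));b=cv2.resize(im2[130:280,180:380],(400,300))
cv2.imwrite('pics/c7.png',cv2.resize(np.hstack([a,b])[:,:,::-1],(800,300)))
E
```

```text
door 1.0579698812311311 rad 0.12949840276529573 0.1311030129325791 yaz 24.882980858835765 yaz-86.6+door -1.0998100946634466 [-6.56243581 -3.3043097  13.24424316] 0.010613738529679744 40.90440630912781 [ 0.22  0.23 -0.9   1.98  0.21  1.03 -0.35] [0.42150186 0.24152615 0.1170128 ]
0.05 [ 0.006   0.0024 -0.    ]
0.1 [ 0.0119  0.0051 -0.    ]
0.13 [ 0.0154  0.0069 -0.    ]
321 ((0.45562744140625, 0.22571523487567902), (0.1584293097257614, 0.04779643937945366), 25.530893325805664) [0.9014549  0.432873   0.46547455 0.20967089]
```

View pics/c7.png

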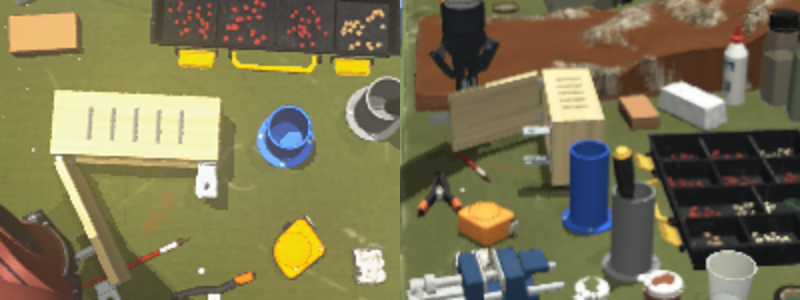

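The left half shows the door swung out about 61° (from (60,160) to (115,285)) and held by the gripper. The right half shows the driver in the grey pot at (625,160), with the bystanders undisturbed. Handing in.

```bash
python3 -c "
from bench import sign_off; print(sign_off())"
```

```text
the job is handed in; nothing more can be done
None
```

The job is handed in: the screwdriver stands let go in the grey tool pot, and the gripper holds the door still at about 61° (1.06 rad); the hand-in returned no verdict.

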